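# Clamp a carving blank with the cam lever and hold it tight

### The arm

A 6-joint arm with a two-finger parallel gripper is mounted at the origin on the work surface. World frame = base frame: x ahead of the robot, y to its left, z up, the work surface at z = 0. Lengths are in m, angles in rad, forces in N, time in s.
With the tool pointing down it reaches from about 0.4 to 0.825 m from the base axis. Payload 7 kg.
Tool frame: the origin (TCP) lies at the very end of the fingers, on their centre line; the grasp point (between the pads) lies 19 mm behind it; z points along the fingers, y is the line along which they close (so a half turn about z gives the same grasp; the last joint's range is limited). The gripper opens to 88 mm and grips with 3 to 60 N. Pads are 19 mm wide; open, the fingers measure 130 mm over their backs; the gripper's body (78 mm by 193 mm) begins 47 mm behind the grasp point.
Start: joints at [-1.008, 0.359, 0.012, 0, -1.224, -0.288], TCP at [0.183, -0.65, 0.227] pointing down, gripper open.
Joint ranges: [-3.07, 3.07], [-1.43, 2.12], [-1.02, 1.25], [-3.03, 1.67], [-3.05, -0], [-3.03, 3.03]. Speed limits (rad/s): [2.39, 2.39, 3.01, 3.14, 3.14, 3.14].

### API

Orientations are given as [roll, pitch, yaw] about the fixed x, y, z axes, in that order (R = Rz(yaw) Ry(pitch) Rx(roll)).
In Python, from station import arm, grab_frame gives the robot as it stands.
- The arm moves only by the tool jog_arm, never from a script. Its argument "deltas" is a list that holds one entry, the list of rows, each a list of 4 numbers: the shift along the tool's x, y, z in units of 60 mm (1.0 is 60 mm), then the turn about the tool's z in units of 5 degrees (1.0 is 5 degrees). A call has 1 to 8 rows; each row is the pose to reach, as a shift and turn from the pose commanded when the call began, along the tool's axes at that moment; what a row does not reach only later rows make up. A row lasts 1/8 s, in which the tool goes at most 62.5 mm and 10.7 degrees, less where a joint would pass 70% of its speed; a pose out of reach is approached as far as the arm can. A call with a gripper value outside its range is refused whole. "grip" is the finger opening in mm, from 0 to 87.6, set as the call begins (left out, the last holds). The fingers move at their own pace and stop on an object; "squeeze" is the grip in N (left out, the last holds). Time passes only in rows, so rows that repeat a pose let the fingers close. It gives the time, the measured TCP pose, the force, the opening and the grip force at its end, in the units of the state.
- arm.get_state(): the state, without advancing time (a new reading comes with each control period).
- grab_frame(name): name is "scene" or "side" or "wrist"; returns a dict with "img" (420x560x3 uint8, red, green, blue), "vfov" (degrees; the focal length in pixels is half the picture's height over the tangent of half this angle, whatever the lens; pixels are square), "cx", "cy" (the principal point, pixels), "dist_coeffs" ([k1, k2, p1, p2, k3] as OpenCV has them; the pictures are not rectified), "xyz" and "rotation" of the camera in the world. Camera axes: x right, y down, z forward; pixel columns grow to the right and rows downward; lengths in m; the calibration is good to about 2 mm. A picture is of the moment at which its call begins. There is no depth.
- arm.job_done(): hands the job in; it is judged then, once.
The state is a dict: "t": time; "q": joint angles; "qd": joint speeds; "joint_efforts": joint torques, N m; "eef_pos": TCP position; "ee_rot": TCP orientation; "force": force on the tool from outside, world axes, zero at the start; "moment": the same for the moment, N m; "width": finger opening in m; "gripper_force": force on a finger pad.
Only numpy, scipy, OpenCV 4.12 (cv2) and the standard library are available. Lean on these libraries where they do the work, as an engineer would, in place of code of your own. Each camera call takes 0.05 s, during which the arm holds its last target. There are 200 camera calls.

### The job

Pick up the carving blank with the round rosette and lay it flat, rosette up, on the clamp's bed between the dark fence and the dark jaw, centred between them and with its ends facing them, then let go of it. Then take the lever's wooden knob, swing the lever round until the cam is at its highest lift, where the lever points straight away from the blank, and finish while still holding it there by the knob: the lever is sprung and swings back if released. Leave the barred blank, gouge, wax tin and sharpening stone where they are.

Things in the scene. Friction and masses are not known exactly. Their poses are not given: they have to be found in the camera images.
- rosette_blank: Loose limewood block 110 x 50 x 24 mm, about 80 g, lying flat on the bench. On top in the middle a round carved rosette, 42 mm across, rising 8 mm above the block. Origin: centre of its underside; x along its 110 mm length, y across its 50 mm width, z up. Its ends are alike: a half turn makes no difference. Grip it across the 50 mm width.
- barred_blank: The other loose block, same wood and size (110 x 50 x 24 mm), with four straight raised bars across its top instead of a rosette. Leave it alone. The two blanks may start in either place. Origin: centre of its underside; x along its length.
- clamp: Fixed cam clamp on a plywood base plate 150 mm (x) by 280 mm (y), 12 mm thick; the plate's top is the bed. Origin at bench level below the middle of the fence's face. Its +y runs from the fence (face at y = 0, top 28.5 mm above the bed) over the bed to the jaw and the lever's axis at y = 177 mm. No side walls: free room for fingers along x beside the blank.
- fence: Sprung dark wood fence, 80 mm wide (clamp's x), face towards +y of the clamp. It yields 7 mm at most towards -y, 4 N per mm. Origin: lower edge of its face's middle, on the bed.
- jaw: Dark wood sliding jaw 70 mm wide (clamp's x), 20 mm thick, top 24.5 mm above the bed, moved by the cam. Origin: middle of the lower edge of its face, which looks to the fence. At highest lift the face is 107 mm from the fence, so the 110 mm blank pushes the fence back 3 mm (12 N); at the start it is 123 to 133 mm away. Either side of highest lift it draws back.
- seat (a point): Point on the bed (top of the base plate) where the blank's underside centre should be: midway across the jaws, 55 mm from the fence's face when the blank touches it. Axes as the clamp's. While the jaw is open put the blank 6 or 7 mm further to +y so that it clears both; the jaw then pushes it home to the fence.
- cam_axis (a point): Point on the lever's upright turning axis, 60 mm above the bench.
- cam_lever (a joint): Lever angle about the upright axis (rad, growing anticlockwise from above). 0 = highest lift, lever along the clamp's +y, straight away from the blank. Starts at -1.85 to -1.4 (lever roughly along the clamp's +x); stops at -1.95 and +0.6, so it can go too far. Return spring 0.3 N m per rad, slack at -1.65, friction 0.09 N m: about 6 N at the knob brings it to 0.
- knob: Upright light-wood round knob at the lever's end, 24 mm in diameter, 43 mm tall, from 45 to 88 mm above the bench, 100 mm from the lever's axis. It spins freely on its own axis, so the gripper needs not turn with the lever. Beneath it lies the lever's flat steel bar (18 mm wide, top at 44 mm). Origin: centre of its underside.
- knob_mid (a point): Centre of the knob, 69 mm above the bench: the place to grip it from above, in any direction.
- gouge: Loose carving gouge with a wood handle, 240 mm long, lying on the bench. Leave it alone. Origin below its middle.
- wax_tin: Loose round aluminium wax tin, 74 mm across, 42 mm tall. Leave it alone. Origin: centre of its underside.
- stone: Loose grey sharpening stone, 50 x 150 x 22 mm. Leave it alone. Origin: centre of its underside.

How it is judged:
On the way, in this order (a step that is already met when the one before it is completed fails the run):
1. the rosette blank lies flat on the bed between fence and jaw, let go, with the lever not yet swung up (x of rosette_blank in the frame of seat between -0.015 and 0.015 m and y of rosette_blank in the frame of seat between -0.012 and 0.025 m and z of rosette_blank in the frame of seat below 0.004 m and angle between rosette_blank's own z axis and vertical below 0.1 rad and contact force between the fingers and rosette_blank below 0.2 N and value of joint cam_lever below -1 rad), for 0.2 s.
2. the lever stands at its highest lift with the blank squeezed between jaw and fence (value of joint cam_lever between -0.14 and 0.14 rad and contact force between rosette_blank and jaw above 4 N and contact force between rosette_blank and fence above 4 N), for 0.2 s.
At the end, for the whole second after the job is handed in: Rosette blank flat on the bed (tilt under 0.1 rad), within 15 mm of the middle and 0.12 rad of square, its end at the fence, jaw and fence pressing it over 4 N each; lever still, within 0.14 rad of highest lift; fingers press the knob over 1.5 N and do not touch the blank (all of step 2 and x of rosette_blank in the frame of seat between -0.015 and 0.015 m and y of rosette_blank in the frame of seat between -0.008 and 0.004 m and z of rosette_blank in the frame of seat below 0.004 m and angle between rosette_blank's own z axis and vertical below 0.1 rad and angle between the x axis of rosette_blank and the y axis of clamp, either way round below 0.12 rad and velocity of joint cam_lever between -0.1 and 0.1 rad/s and contact force between the fingers and rosette_blank below 0.2 N and contact force between the fingers and knob above 1.5 N); the arm keeps its last pose, push and grip.
It fails at once if the barred blank is disturbed (moved over 25 mm) (distance of barred_blank from where it was at the start of the episode above 0.025 m).
It fails at once if the gouge is disturbed (moved over 25 mm) (distance of gouge from where it was at the start of the episode above 0.025 m).
It fails at once if the wax tin is disturbed (moved over 25 mm) (distance of wax_tin from where it was at the start of the episode above 0.025 m).
It fails at once if the sharpening stone is disturbed (moved over 25 mm) (distance of stone from where it was at the start of the episode above 0.025 m).
It also fails if it takes over 58 s, if anything falls off the work surface, if the arm or the gripper's body presses on something with over 40 N, if the wrist force passes 120 N, or if a joint passes its speed limit or range.

## Working session

There is one attempt and no reset: what is moved stays moved. The work goes in short steps, Python scripts to look and compute and a tool call to move; the robot and the scene stay as the last step left them, time stands still between calls to the robot, and variables do not carry over. Pictures are saved under pics/ and viewed, at most 10 in all, crops included, and the job is handed in when it is done.

Besides the shell and the picture viewer there is one more tool, called after "Emit:" as a command line: name --argument value ..., lists and objects as JSON in quotes. jog_arm: Moves the arm, as the interface text tells. Its arguments: {"type":"object","properties":{"deltas":{"type":"array"},"grip":{"type":"number"},"squeeze":{"type":"number"}},"required":["deltas"]}

```bash
mkdir -p pics; ls; cat > h.py <<'E'
import numpy as np, cv2, pickle
from station import arm, grab_frame
def snap(n,f):
    d=grab_frame(n); cv2.imwrite(f'pics/{f}.png',d['img'][:,:,::-1]); pickle.dump(d,open(f'pics/{f}.pkl','wb')); return d
def load(f): return pickle.load(open(f'pics/{f}.pkl','rb'))
def K(d):
    f=d['img'].shape[0]/2/np.tan(np.radians(d['vfov'])/2); return np.array([[f,0,d['cx']],[0,f,d['cy']],[0,0,1.]])
def Rm(d):
    r=np.array(d['rotation'],float)
    if r.shape==(3,3): return r
    from scipy.spatial.transform import Rotation as R
    return R.from_euler('xyz',r).as_matrix()
def px2w(d,pts,z):
    u=cv2.undistortPoints(np.array(pts,float).reshape(-1,1,2),K(d),np.array(d['dist_coeffs'],float)).reshape(-1,2)
    r=np.c_[u,np.ones(len(u))]@Rm(d).T; o=np.array(d['xyz'],float)
    return o+r*((np.broadcast_to(z,len(u))-o[2])/r[:,2])[:,None]
def w2px(d,P):
    R=Rm(d); P=np.array(P,float).reshape(-1,3)
    return cv2.projectPoints(P,cv2.Rodrigues(R.T)[0],-R.T@np.array(d['xyz'],float),K(d),np.array(d['dist_coeffs'],float))[0].reshape(-1,2)
def st():
    s=arm.get_state(); print({k:np.round(s[k],4).tolist() for k in ('t','q','eef_pos','ee_rot','force','width','gripper_force')}); return s
E
python3 - <<'E'
from h import *
for n in('scene','side','wrist'):
    d=snap(n,n+'0'); print(n,d['vfov'],d['xyz'],np.array(d['rotation']).tolist(),d['dist_coeffs'])
st()
E
```

```text
pics
scene 57.65216068995285 [1.00103375 0.79365083 0.74684362] [-2.2374020851250744, -0.0037533798636226745, 2.689784058194191] [-0.09913351  0.          0.          0.          0.        ]
side 52.22829034852236 [0.12601703 0.73402407 0.73483506] [-2.2170322660818393, -0.008285896438535056, -2.5373441013291678] [-0.11139903  0.          0.          0.          0.        ]
wrist 59.61695193472538 [ 0.10742452 -0.67125907  0.38381844] [2.846766162537132, -0.001332087463490561, 1.8442495008322395] [-0.08948335  0.          0.          0.          0.        ]
{'t': 0.15, 'q': [-1.0079, 0.3592, 0.0113, -0.0003, -1.2241, -0.2881], 'eef_pos': [0.183, -0.6493, 0.2258], 'ee_rot': [3.1403, -0.0001, -2.8669], 'force': [-0.4768, -0.0602, -0.1259], 'width': 0.0874, 'gripper_force': 0.0}
```

View pics/scene0.png

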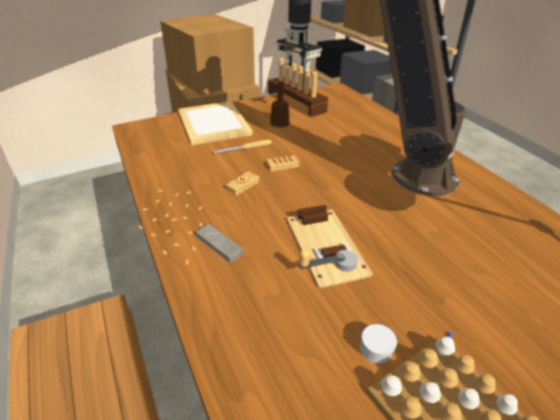

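View pics/side0.png

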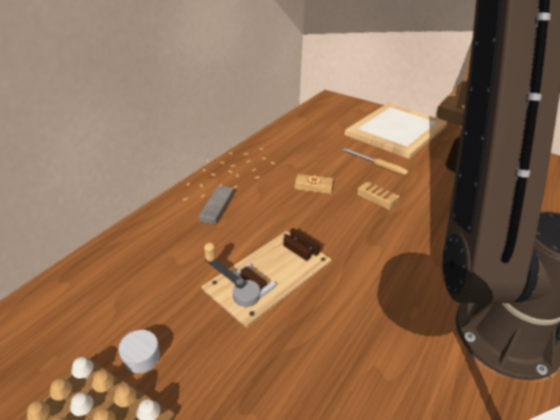

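Scene view: the rosette blank is at about (242,183), barred blank at (283,163), fence at (313,215), jaw at (330,252), lever hub at (346,261), knob at (305,257). Side view: the rosette blank is at (314,183), fence at (301,245), hub at (246,292), knob at (209,250). Next I'll take enlarged crops.

```bash
python3 - <<'E'
from h import *
for n,(x,y) in {'scene':(215,145),'side':(190,160)}.items():
    im=cv2.imread(f'pics/{n}0.png')[y:y+150,x:x+165]
    im=cv2.resize(im,None,fx=4,fy=4,interpolation=cv2.INTER_CUBIC)
    for k in range(0,165,20): cv2.putText(im,str(x+k),(4*k,10),0,.35,(255,255,255)); cv2.line(im,(4*k,0),(4*k,5),(255,255,255))
    for k in range(0,150,20): cv2.putText(im,str(y+k),(0,4*k+4),0,.35,(255,255,255))
    cv2.imwrite(f'pics/{n}_c.png',im)
E
```

```text
(no output)
```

View pics/scene_c.png

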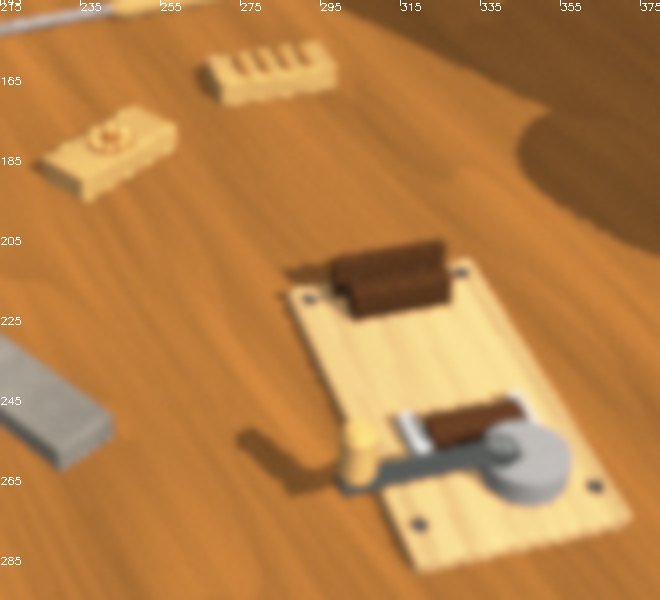

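View pics/side_c.png

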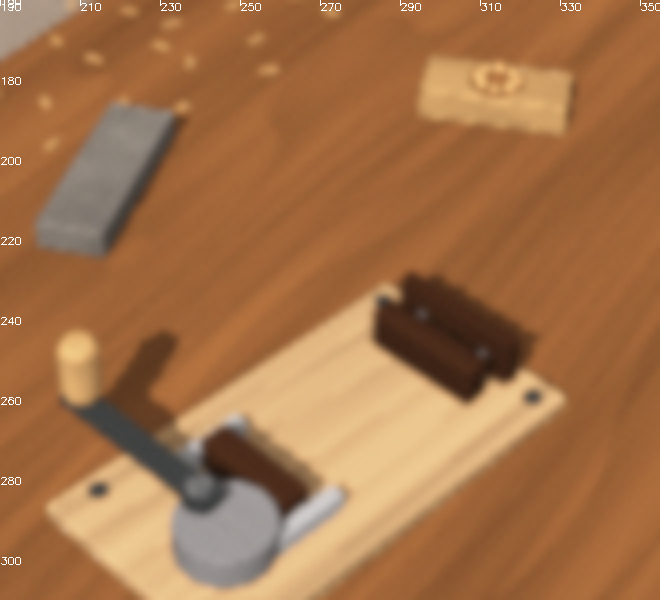

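Crops show: rosette blank top corners in scene (225,186), (235.5,190.5), (259,176), (248.5,171.7), and in side (297.5,174), (333,178), (332,187.5), (295.5,183). Plate corners in scene (287,218), (333,210), (373,274.5), (318.7,287.5), and in side (287,231), (331.5,260), (201.5,287.5). Knob top in scene about (305,252), in side (209.5,247).

```bash
cat > fit.py <<'E'
from h import *
from scipy.optimize import least_squares
S,D=load('scene0'),load('side0')
def rz(a): return np.array([[np.cos(a),-np.sin(a),0],[np.sin(a),np.cos(a),0],[0,0,1]])
# blank: compare triangulated top corners
print('blank scene',px2w(S,[(225,186.2),(235.5,190.5),(259,176.2),(248.5,171.7)],.024)[:,:2].round(3).tolist(), 'c',px2w(S,[(242.3,178.2)],.032).round(4).tolist())
print('blank side',px2w(D,[(297.5,173.7),(333.2,178),(332,187.5),(295.5,183)],.024)[:,:2].round(3).tolist(),'c',px2w(D,[(314,179.5)],.032).round(4).tolist())
print('barred',px2w(S,[(282,162)],.03).round(3).tolist())
a=.012
# clamp obs: (local point idx) ; plate back edge at y=-b
obs_s={'p-+':0}
def model(p):
    x,y,w,b,l=p
    L=np.array([(.075,-b,a),(-.075,-b,a),(-.075,.28-b,a),(.075,.28-b,a),(.04,0,a),(-.04,0,a),(0.1*np.cos(l+np.pi/2),.177+.1*np.sin(l+np.pi/2),.088)])
    return L@rz(w).T+[x,y,0]
os_=np.array([(287,218),(333,210),(373,274.5),(318.7,287.5),(303.7,224.5),(327.5,220.5),(305,252)])
od=np.array([(287,230.7),(331.5,260),(251,319),(201.5,287.5),(283.5,246),(307,260.5),(209.2,245.5)])
def res(p): P=model(p); return np.r_[(w2px(S,P)-os_).ravel(),(w2px(D,P)-od).ravel()]
c=px2w(S,[(315.5,222.5),(346,266)],a); print('fence/hub',c)
d=c[1]-c[0]; w0=np.arctan2(-d[0],d[1])
r=least_squares(res,[c[0,0],c[0,1],w0,.05,-1.6],loss='soft_l1')
print(r.x.round(4),r.fun.reshape(2,-1,2).round(1).tolist())
P=model(r.x);print('knob',P[-1], 'axis',rz(r.x[2])@[0,.177,0]+[*r.x[:2],0],'seat',rz(r.x[2])@[0,.055,0]+[*r.x[:2],0])
E
python3 fit.py
```

```text
blank scene [[0.685, -0.219], [0.663, -0.181], [0.558, -0.226], [0.579, -0.268]] c [[0.6192, -0.2278, 0.032]]
blank side [[0.679, -0.232], [0.578, -0.274], [0.557, -0.227], [0.657, -0.185]] c [[0.6161, -0.2223, 0.032]]
barred [[0.448, -0.267, 0.03]]
fence/hub [[0.50179213 0.06171669 0.012     ]
 [0.52085591 0.2512007  0.012     ]]
[ 0.503   0.0631 -0.1855  0.0475 -1.5254] [[[-0.1, -0.7], [-0.4, -0.5], [0.3, -0.9], [0.5, -1.9], [-0.9, 0.6], [0.3, 0.2], [-0.0, -0.1]], [[-0.4, -0.1], [0.1, -0.6], [-5.1, 6.7], [-0.5, -0.9], [0.2, -0.3], [0.8, 1.3], [0.0, 0.2]]]
knob [0.63467084 0.22310999 0.088     ] axis [0.53565161 0.23708112 0.        ] seat [0.51314585 0.11717495 0.        ]
```

```bash
cat >> h.py <<'E'
def go(x,y,z,yaw=None,p=None):
    from scipy.spatial.transform import Rotation as R
    s=arm.get_state(); p0=np.array(s['eef_pos']) if p is None else np.array(p[:3]); y0=s['ee_rot'][2] if p is None else p[3]
    T=R.from_euler('xyz',[np.pi,0,y0]).as_matrix()
    d=T.T@(np.array([x,y,z])-p0)/.06; t=0 if yaw is None else -np.degrees((yaw-y0+np.pi)%(2*np.pi)-np.pi)/5
    print('row',d.round(3).tolist(),round(t,3))
E
python3 -c "
from h import *
go(.618,-.225,.16,-2.72)"
```

```text
row [-8.896, 4.841, 1.097] -1.684
```

Emit:
jog_arm --deltas '[[[-0.9,0.48,0,0],[-1.8,0.96,0,-0.4],[-2.7,1.44,0,-0.8],[-3.6,1.92,0,-1.2],[-4.5,2.4,0,-1.68],[-5.4,2.9,0,-1.68],[-6.3,3.4,0,-1.68],[-7.2,3.9,0,-1.68]]]' --grip 87 --squeeze 25

```text
t: 1.15
eef_pos: [0.5366, -0.3055, 0.2266]
ee_rot: [3.142, -0.0, -2.72]
force: [0.9, -0.6, -0.6]
width: 0.0869
gripper_force: 0.0
```

```bash
python3 -c "
from h import *
st();go(.618,-.225,.16,-2.72)"
```

```text
{'t': 1.15, 'q': [-0.2017, 0.2649, -0.1217, -0.0, -1.1842, -0.9476], 'eef_pos': [0.5366, -0.3055, 0.2266], 'ee_rot': [3.1416, -0.0, -2.7201], 'force': [0.859, -0.6241, -0.6224], 'width': 0.0869, 'gripper_force': 0.0}
row [-1.787, 0.669, 1.109] -0.001
```

Emit:
jog_arm --deltas '[[[-0.8,0.3,0.5,0],[-1.79,0.67,1.1,0],[-1.79,0.67,1.1,0],[-1.79,0.67,1.1,0]]]'

```text
t: 1.65
eef_pos: [0.6169, -0.2261, 0.1598]
ee_rot: [3.141, -0.002, -2.719]
force: [0.7, 0.2, -0.5]
width: 0.087
gripper_force: 0.0
```

```bash
python3 -c "
from h import *
st();d=snap('wrist','w1')"
```

```text
{'t': 1.65, 'q': [-0.0551, 0.3766, -0.119, 0.0001, -1.077, -1.0931], 'eef_pos': [0.6169, -0.2261, 0.1598], 'ee_rot': [3.1409, -0.0015, -2.719], 'force': [0.7451, 0.2155, -0.5483], 'width': 0.087, 'gripper_force': 0.0}
```

View pics/w1.png

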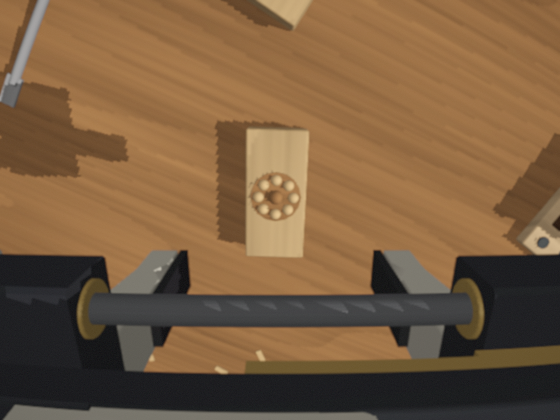

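The wrist view shows the rosette blank with top corners near (246,129), (308,130), (303,257), (247,256) and the rosette centre at (276,197). Next I'll turn these into positions.

```bash
python3 -c "
from h import *
d=load('w1'); P=px2w(d,[(246.5,129),(308,130),(303,256.5),(247,256)],.024); print(P.round(4).tolist(),P.mean(0))
for i,j in((0,3),(1,2)): v=P[i]-P[j]; print(np.arctan2(v[1],v[0]),np.linalg.norm(v))
print(np.linalg.norm(P[0]-P[1]),px2w(d,[(276,196)],.032))
"
```

```text
[[0.5789, -0.2729, 0.024], [0.5597, -0.2281, 0.024], [0.66, -0.1854, 0.024], [0.6796, -0.2304, 0.024]] [ 0.6195155  -0.22920048  0.024     ]
-2.7421547482968416 0.10933999402014
-2.738802357906324 0.10900244103707785
0.04866857888756746 [[ 0.61748366 -0.23006747  0.032     ]]
```

```bash
python3 -c "
from h import *
go(.6185,-.2285,.006,-2.741)"
```

```text
row [-0.016, -0.035, 2.579] 0.242
```

Emit:
jog_arm --deltas '[[[-0.02,-0.04,0.8,0.25],[-0.02,-0.04,1.6,0.25],[-0.02,-0.04,2.2,0.25],[-0.02,-0.04,2.45,0.25],[-0.02,-0.04,2.58,0.25],[-0.02,-0.04,2.58,0.25]]]'

```text
t: 2.45
eef_pos: [0.6196, -0.2288, 0.0068]
ee_rot: [-3.141, 0.001, -2.742]
force: [-0.2, 0.6, 0.0]
width: 0.0871
gripper_force: 0.0
```

Emit:
jog_arm --deltas '[[[0,0,0,0],[0,0,0,0],[0,0,0,0],[0,0,0,0],[0,0,0,0],[0,0,0,0]]]' --grip 40 --squeeze 25

```text
t: 3.2
eef_pos: [0.6192, -0.2283, 0.006]
ee_rot: [-3.141, 0.0, -2.742]
force: [-0.6, 1.6, 2.2]
width: 0.0503
gripper_force: 25.0
```

Emit:
jog_arm --deltas '[[[0,0,-0.6,0],[0,0,-1.2,0],[0,0,-1.8,0],[0,0,-2.4,0],[0,0,-2.4,0]]]'

```text
t: 3.82
eef_pos: [0.6208, -0.2286, 0.1532]
ee_rot: [-3.139, 0.005, -2.742]
force: [-1.3, -0.0, -1.6]
width: 0.05
gripper_force: 25.0
```

```bash
python3 -c "
from h import *
st();go(.5143,.1235,.15,-1.757)"
```

```text
{'t': 3.825, 'q': [-0.0584, 0.3847, -0.1229, 0.0007, -1.0576, -1.1129], 'eef_pos': [0.6208, -0.2286, 0.1532], 'ee_rot': [-3.1386, 0.0048, -2.7417], 'force': [-1.3429, -0.0425, -1.5551], 'width': 0.05, 'gripper_force': 24.9948}
row [-0.65, 6.097, 0.053] -11.284
```

Emit:
jog_arm --deltas '[[[-0.1,0.8,0,-1.4],[-0.2,1.6,0,-2.8],[-0.3,2.4,0,-4.2],[-0.35,3.2,0,-5.6],[-0.4,4.0,0,-7.0],[-0.5,4.8,0,-8.4],[-0.6,5.6,0,-9.8],[-0.65,6.1,0,-11.28]]]'

```text
t: 4.82
eef_pos: [0.5114, 0.1257, 0.149]
ee_rot: [3.141, -0.001, -1.752]
force: [0.1, 0.2, -0.4]
width: 0.0499
gripper_force: 25.0
```

Emit:
jog_arm --deltas '[[[0,0,0,0],[0,0,0,0],[0,0,0,0]]]'

```text
t: 5.2
eef_pos: [0.5126, 0.1232, 0.1494]
ee_rot: [3.141, -0.001, -1.76]
force: [0.3, 0.7, -0.7]
width: 0.05
gripper_force: 25.0
```

```bash
python3 -c "
from h import *
st();d=snap('wrist','w2')"
```

```text
{'t': 5.2, 'q': [0.6082, 0.1831, -0.4199, -0.0001, -0.9685, -0.7968], 'eef_pos': [0.5126, 0.1232, 0.1494], 'ee_rot': [3.141, -0.0005, -1.7595], 'force': [0.2887, 0.7158, -0.7223], 'width': 0.05, 'gripper_force': 24.9949}
```

View pics/w2.png

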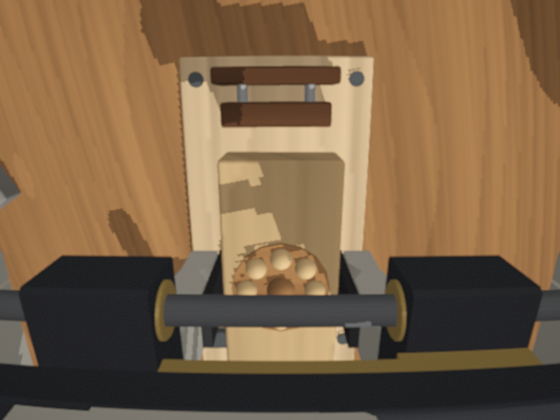

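The wrist view shows the held blank square above the bed, the plate's back corners at (181,58) and (372,58), and the fence at rows 103–126, columns 221–331.

```bash
python3 -c "
from h import *
d=load('w2'); print(d['xyz'])
P=px2w(d,[(181,58),(372.5,58),(189.5,220),(366,220)],.012); print('plate',P[:,:2].round(4).tolist())
F=px2w(d,[(222,125.5),(330,125.5)],.012); print('fence low',F[:,:2].round(4).tolist(), F.mean(0))
for a,b in((P[0],P[1]),(P[2],P[3]),(F[0],F[1])): v=a-b; print(np.arctan2(v[1],v[0]),np.linalg.norm(v))
for a,b in((P[2],P[0]),(P[3],P[1])): v=a-b; print(np.arctan2(v[1],v[0])-np.pi/2)
B=px2w(d,[(226,153),(337,153)],.024+.1434); print('blank end',B.round(4).tolist(),B.mean(0))
n=np.array([.1844,.9828]);print('along y: fence',F.mean(0)[:2]@n,'plate back',P[:2].mean(0)[:2]@n,'tcp',np.array([.5126,.1232])@n, 'blank far end', B.mean(0)[:2]@n)
t=np.array([.9828,-.1844]);print('across: fence',F.mean(0)[:2]@t,'plate',P[:2].mean(0)[:2]@t,P[2:].mean(0)[:2]@t,'tcp',np.array([.5126,.1232])@t,'blank end',B.mean(0)[:2]@t)
"
```

```text
[0.49787023 0.04562885 0.30751234]
plate [[0.5669, 0.0024], [0.423, 0.0302], [0.5933, 0.1306], [0.4449, 0.1591]]
fence low [[0.5475, 0.0586], [0.4632, 0.0749]] [0.5053496  0.06676674 0.012     ]
-0.19069279128110822 0.14651898497587101
-0.18982949225019202 0.15115647775768964
-0.1904013436917463 0.08578011920777784
-0.20341661781782516
-0.16795625443169815
blank end [[0.5223, 0.0622, 0.1674], [0.4804, 0.0703, 0.1674]] [0.5013302  0.06626694 0.1674    ]
along y: fence 0.1588048191212319 plate back 0.1073215204839972 tcp 0.2156044 blank far end 0.15757243287369502
across: fence 0.48434579868829397 plate 0.48344306284285377 0.4834722116178944 tcp 0.48106519999999997 blank end 0.4804876930226622
```

```bash
python3 -c "
from h import *
go(.5151,.1247,.019,-1.759)"
```

```text
row [-0.032, -0.035, 2.175] -0.006
```

Emit:
jog_arm --deltas '[[[-0.03,-0.03,0.7,0],[-0.03,-0.03,1.3,0],[-0.03,-0.03,1.7,0],[-0.03,-0.03,1.9,0],[-0.03,-0.03,2.0,0],[-0.03,-0.03,2.1,0],[-0.03,-0.03,2.16,0],[-0.03,-0.03,2.16,0]]]'

```text
t: 6.25
eef_pos: [0.5148, 0.1256, 0.0203]
ee_rot: [-3.141, 0.0, -1.758]
force: [-0.6, -0.4, -1.6]
width: 0.0501
gripper_force: 25.0
```

```bash
python3 -c "
from h import *
st();go(.5151,.1247,.0185,-1.759)
a,b=snap('scene','s2')['img'],snap('side','d2')['img']
f=lambda i,x,y:cv2.resize(i[y:y+100,x:x+130,::-1],None,fx=3,fy=3,interpolation=2)
cv2.imwrite('pics/two.png',np.hstack([f(a,270,190),f(b,195,220)]))"
```

```text
{'t': 6.25, 'q': [0.6096, 0.3529, -0.5534, -0.0, -0.6642, -0.7964], 'eef_pos': [0.5148, 0.1256, 0.0203], 'ee_rot': [-3.1414, 0.0002, -1.7576], 'force': [-0.6086, -0.4491, -1.601], 'width': 0.0501, 'gripper_force': 24.9951}
row [0.013, -0.008, 0.031] 0.016
```

View pics/two.png

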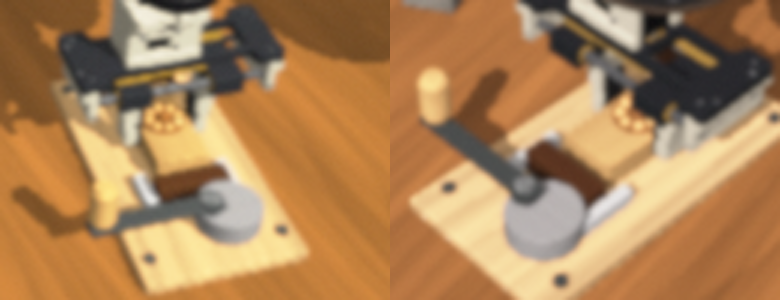

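Both views show the blank low over the bed, its jaw-side end just short of the dark jaw and the lever untouched. I'll set it down and let go.

Emit:
jog_arm --deltas '[[[0,0,0.03,0],[0,0,0.03,0],[0,0,0.03,0]]]'

```text
t: 6.72
eef_pos: [0.5147, 0.1255, 0.0184]
ee_rot: [-3.142, 0.0, -1.758]
force: [0.7, 0.7, -1.2]
width: 0.0497
gripper_force: 25.0
```

Emit:
jog_arm --deltas '[[[0,0,0,0],[0,0,0,0],[0,0,0,0],[0,0,0,0],[0,0,0,0]]]' --grip 80

```text
t: 7.35
eef_pos: [0.5147, 0.1255, 0.0184]
ee_rot: [3.142, -0.0, -1.758]
force: [-0.8, 0.5, 1.3]
width: 0.0802
gripper_force: 0.0
```

Emit:
jog_arm --deltas '[[[0,0,-0.5,0],[0,0,-1.2,0],[0,0,-1.9,0],[0,0,-2.4,0],[0,0,-2.4,0],[0,0,-2.4,0]]]'

```text
t: 8.1
eef_pos: [0.5143, 0.1253, 0.1619]
ee_rot: [3.141, -0.0, -1.758]
force: [-0.1, 0.5, -0.1]
width: 0.0804
gripper_force: 0.0
```

```bash
python3 -c "
from h import *
st();d=snap('wrist','w3')"
```

```text
{'t': 8.1, 'q': [0.6096, 0.1738, -0.3991, -0.0004, -0.9983, -0.7964], 'eef_pos': [0.5143, 0.1253, 0.1619], 'ee_rot': [3.141, -0.0, -1.7579], 'force': [-0.0789, 0.4741, -0.0879], 'width': 0.0804, 'gripper_force': 0.0}
```

View pics/w3.png

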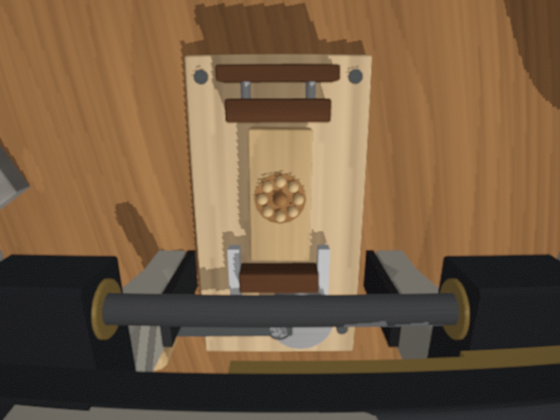

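The blank lies flat and square between fence (row 121) and jaw (row 264), with its ends at rows 129 and 261. The knob shows at about (155,358). Next, move above the knob.

```bash
python3 -c "
from h import *
go(.6347,.2231,.11,-1.759);go(.6347,.2231,.05,-1.759)"
```

```text
row [-1.977, -1.671, 0.859] 0.014
row [-1.977, -1.671, 1.859] 0.014
```

Emit:
jog_arm --deltas '[[[-0.65,-0.55,0.1,0],[-1.3,-1.1,0.4,0],[-1.98,-1.67,0.7,0],[-1.98,-1.67,0.86,0],[-1.98,-1.67,0.86,0],[-1.98,-1.67,0.86,0]]]' --grip 62

```text
t: 8.9
eef_pos: [0.6348, 0.2231, 0.111]
ee_rot: [3.142, -0.0, -1.758]
force: [-0.4, 0.5, -0.2]
width: 0.0618
gripper_force: 0.0
```

```bash
python3 -c "
from h import *
st();go(.6347,.2231,.051,-1.759)
a,b=snap('scene','s3')['img'],snap('side','d3')['img']
f=lambda i,x,y:cv2.resize(i[y:y+100,x:x+130,::-1],None,fx=3,fy=3,interpolation=2)
cv2.imwrite('pics/two2.png',np.hstack([f(a,240,190),f(b,145,200)]))"
```

```text
{'t': 8.9, 'q': [0.627, 0.4413, -0.1378, 0.0001, -0.992, -0.8141], 'eef_pos': [0.6348, 0.2231, 0.111], 'ee_rot': [3.1415, -0.0003, -1.7578], 'force': [-0.414, 0.4679, -0.2265], 'width': 0.0618, 'gripper_force': 0.0}
row [-0.001, 0.002, 1.001] 0.014
```

View pics/two2.png

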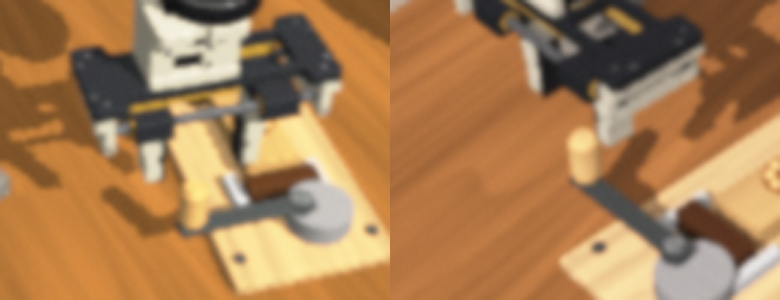

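The fingertips straddle the knob in both views: scene tips at about (291,248) and (322,243) with the knob top at (305,252), side mid-tips at (206,238) with the knob at (210,246). I'll descend and grip.

Emit:
jog_arm --deltas '[[[0,0,0.3,0],[0,0,0.6,0],[0,0,0.85,0],[0,0,1.0,0],[0,0,1.0,0]]]'

```text
t: 9.62
eef_pos: [0.6348, 0.2233, 0.0496]
ee_rot: [3.14, -0.001, -1.758]
force: [-0.3, -0.4, 0.7]
width: 0.0626
gripper_force: 0.0
```

Emit:
jog_arm --deltas '[[[0,0,0,0],[0,0,0,0],[0,0,0,0],[0,0,0,0],[0,0,0,0],[0,0,0,0]]]' --grip 10 --squeeze 25

```text
t: 10.38
eef_pos: [0.6359, 0.2237, 0.0511]
ee_rot: [-3.14, 0.001, -1.758]
force: [4.0, 0.2, 0.7]
width: 0.0237
gripper_force: 25.0
```

```bash
python3 -c "
from h import *
s=st()
A=np.array([.5364,.2382]); k=np.array(s['eef_pos'][:2]); v=k-A; print('r',np.hypot(*v)); a0=np.arctan2(v[1],v[0]); af=np.pi/2-.188; print('lever',a0-af)
p=[*s['eef_pos'],s['ee_rot'][2]]
for a in np.linspace(a0,af,17)[1:]: go(A[0]+.1*np.cos(a),A[1]+.1*np.sin(a),s['eef_pos'][2],None,p)
"
```

```text
{'t': 10.375, 'q': [0.627, 0.5025, -0.1928, 0.0006, -0.8743, -0.8141], 'eef_pos': [0.6359, 0.2237, 0.0511], 'ee_rot': [-3.1405, 0.0005, -1.7575], 'force': [3.992, 0.1958, 0.7324], 'width': 0.0237, 'gripper_force': 25.0001}
r 0.10058196964183864
lever -1.5274861169042075
row [-0.158, 0.024, 0.0] 0
row [-0.314, 0.053, 0.0] 0
row [-0.467, 0.097, 0.0] 0
row [-0.615, 0.156, 0.0] 0
row [-0.757, 0.228, 0.0] 0
row [-0.891, 0.313, 0.0] 0
row [-1.016, 0.411, 0.0] 0
row [-1.132, 0.521, 0.0] 0
row [-1.236, 0.64, 0.0] 0
row [-1.329, 0.77, 0.0] 0
row [-1.409, 0.907, 0.0] 0
row [-1.475, 1.052, 0.0] 0
row [-1.528, 1.202, 0.0] 0
row [-1.566, 1.356, 0.0] 0
row [-1.588, 1.514, 0.0] 0
row [-1.596, 1.673, 0.0] 0
```

Emit:
jog_arm --deltas '[[[-0.16,0.02,0,0],[-0.31,0.05,0,0],[-0.47,0.1,0,0],[-0.61,0.16,0,0],[-0.76,0.23,0,0],[-0.89,0.31,0,0],[-1.02,0.41,0,0],[-1.13,0.52,0,0]]]' --squeeze 40

```text
t: 11.38
eef_pos: [0.6196, 0.2977, 0.0513]
ee_rot: [-3.138, 0.003, -1.757]
force: [9.1, 1.3, -5.2]
width: 0.0228
gripper_force: 40.0
```

```bash
python3 -c "
from h import *
s=st()
A=np.array([.5364,.2382]); v=np.array(s['eef_pos'][:2])-A; print('r',np.hypot(*v),'lever',np.arctan2(v[1],v[0])-np.pi/2+.188)
"
```

```text
{'t': 11.375, 'q': [0.7313, 0.5183, -0.1638, 0.0014, -0.8835, -0.9186], 'eef_pos': [0.6196, 0.2977, 0.0513], 'ee_rot': [-3.1376, 0.0034, -1.7572], 'force': [9.0786, 1.3277, -5.2436], 'width': 0.0228, 'gripper_force': 39.9985}
r 0.10230003676373865 lever -0.7617890757451062
```

```bash
python3 -c "
from h import *
s=st()
A=np.array([.538,.239]); e=s['eef_pos'];v=np.array(e[:2])-A; a0=np.arctan2(v[1],v[0]); af=np.pi/2-.188
p=[*e,s['ee_rot'][2]]
for a in np.linspace(a0,af,9)[1:]: go(A[0]+.1*np.cos(a)+.001,A[1]+.1*np.sin(a),e[2],None,p)
"
```

```text
{'t': 11.375, 'q': [0.7313, 0.5183, -0.1638, 0.0014, -0.8835, -0.9186], 'eef_pos': [0.6196, 0.2977, 0.0513], 'ee_rot': [-3.1376, 0.0034, -1.7572], 'force': [9.0786, 1.3277, -5.2436], 'width': 0.0228, 'gripper_force': 39.9985}
row [-0.1, 0.109, 0.0] 0
row [-0.192, 0.238, 0.0] 0
row [-0.271, 0.375, 0.0] 0
row [-0.336, 0.519, 0.0] 0
row [-0.388, 0.668, 0.0] 0
row [-0.425, 0.822, 0.0] 0
row [-0.448, 0.978, 0.0] 0
row [-0.456, 1.136, 0.0] 0
```

Emit:
jog_arm --deltas '[[[-0.1,0.11,0,0],[-0.19,0.24,0,0],[-0.27,0.37,0,0],[-0.34,0.52,0,0],[-0.39,0.67,0,0],[-0.42,0.82,0,0],[-0.45,0.97,0,0],[-0.45,1.05,0,0]]]'

```text
t: 12.38
eef_pos: [0.5622, 0.3376, 0.0513]
ee_rot: [-3.138, 0.006, -1.757]
force: [10.0, 8.1, -8.1]
width: 0.0231
gripper_force: 40.0
```

```bash
python3 -c "
from h import *
s=st()
A=np.array([.538,.239]); v=np.array(s['eef_pos'][:2])-A; print('r',np.hypot(*v),'lever',np.arctan2(v[1],v[0])-np.pi/2+.188)
d=snap('wrist','w4');c=snap('scene','s4')['img'];b=snap('side','d4')['img']
f=lambda i,x,y:cv2.resize(i[y:y+110,x:x+100,::-1],None,fx=2.7,fy=2.7,interpolation=2)
w=cv2.resize(d['img'][:,:,::-1],(396,297))
cv2.imwrite('pics/fin.png',np.hstack([w,f(b,195,225)[:297]]))"
```

```text
{'t': 12.375, 'q': [0.8377, 0.4747, -0.2421, 0.0001, -0.847, -1.0235], 'eef_pos': [0.5622, 0.3376, 0.0513], 'ee_rot': [-3.1379, 0.0059, -1.7565], 'force': [9.9675, 8.066, -8.0711], 'width': 0.0231, 'gripper_force': 39.9982}
r 0.10156241516677889 lever -0.05257094891831432
```

View pics/fin.png

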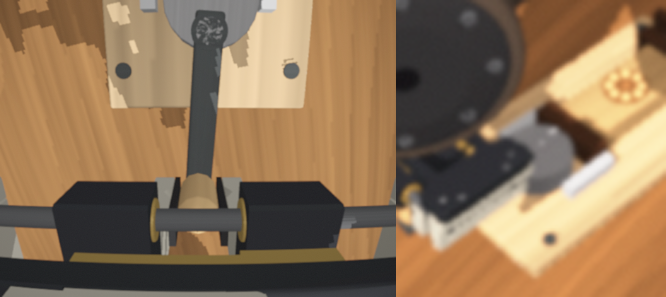

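The wrist view shows the lever bar running from the hub bolt at about (296,42) full-size to the knob in the fingers at (280,265). The side view shows the blank against the jaw. I'll measure the lever angle from the bar's edges.

```bash
python3 -c "
from h import *
d=load('w4'); h=cv2.cvtColor(d['img'],cv2.COLOR_RGB2HSV)
L=[];Rr=[]
for r in range(165,235,10):
    row=h[r,240:330]; m=np.where(row[:,1]<110)[0]+240; L.append((m.min(),r));Rr.append((m.max()+1,r)); print(r,m.min(),m.max(),len(m))
k=1.41414
for q in(L,Rr,[((a[0]+b[0])/2,a[1]) for a,b in zip(L,Rr)]):
    P=px2w(d,q,.044); s=np.polyfit(P[:,1],P[:,0],1); print('bar dir angle vs +y',np.arctan(-s[0]))
E=px2w(d,[(110.5*k,107*k),(304*k,107*k)],.012); v=E[0]-E[1]; print('plate',E[:,:2].round(4).tolist(),np.arctan2(v[1],v[0]),np.linalg.norm(v))
print('hub bolt',px2w(d,[(295.6,42.4)],.055)); 
"
```

```text
165 268 306 39
175 268 305 38
185 267 304 38
195 267 303 37
205 266 302 37
215 265 301 37
225 265 300 36
bar dir angle vs +y -0.2528280338501805
bar dir angle vs +y -0.2643791639066418
bar dir angle vs +y -0.25857923037913966
plate [[0.6195, 0.2755], [0.4729, 0.303]] -0.1852969576476724 0.1491524970533361
hub bolt [[0.53791778 0.24072873 0.055     ]]
```

Emit:
jog_arm --deltas '[[[-0.01,0.04,0,0],[-0.02,0.08,0,0],[-0.03,0.11,0,0],[-0.03,0.11,0,0],[-0.03,0.11,0,0],[-0.03,0.11,0,0]]]'

```text
t: 13.28
eef_pos: [0.5555, 0.3393, 0.0512]
ee_rot: [-3.139, 0.004, -1.757]
force: [5.7, 5.3, -4.5]
width: 0.0228
gripper_force: 40.0
```

```bash
python3 -c "
from h import *
s=st()
for A in([.538,.239],[.538,.2407]):
    v=np.array(s['eef_pos'][:2])-A; print('r',np.hypot(*v),'lever',np.arctan2(v[1],v[0])-np.pi/2+.187)
d=snap('wrist','w5'); h=cv2.cvtColor(d['img'],cv2.COLOR_RGB2HSV);q=[]
for r in range(165,235,5):
    m=np.where(h[r,235:330,1]<110)[0]+235; q.append(((m.min()+m.max()+1)/2,r))
P=px2w(d,q,.044); print('lever img',np.arctan(-np.polyfit(P[:,1],P[:,0],1)[0])+.187)
# blank ends/jaw gap check in scene
"
```

```text
{'t': 13.275, 'q': [0.8474, 0.4695, -0.2517, 0.0001, -0.8454, -1.0338], 'eef_pos': [0.5555, 0.3393, 0.0512], 'ee_rot': [-3.1394, 0.0036, -1.7571], 'force': [5.671, 5.3215, -4.4816], 'width': 0.0228, 'gripper_force': 39.999}
r 0.10177288796622437 lever 0.014399583812326477
r 0.10009857323419782 lever 0.011482794865003976
lever img 0.006531396169886489
```

Emit:
jog_arm --deltas '[[[0,0,0,0],[0,0,0,0],[0,0,0,0],[0,0,0,0]]]'

```text
t: 13.82
eef_pos: [0.5555, 0.3393, 0.0512]
ee_rot: [-3.139, 0.004, -1.757]
force: [5.8, 4.5, -3.8]
width: 0.023
gripper_force: 40.0
```

```bash
python3 -c "
from h import *
s=st(); print(arm.job_done())"
```

```text
{'t': 13.825, 'q': [0.8474, 0.4695, -0.2516, 0.0001, -0.8454, -1.0338], 'eef_pos': [0.5555, 0.3393, 0.0512], 'ee_rot': [-3.1394, 0.0036, -1.7571], 'force': [5.8382, 4.5199, -3.7545], 'width': 0.023, 'gripper_force': 39.9991}
the job is handed in; nothing more can be done
None
```

I handed the job in at 13.8 s with the rosette blank on the bed and the gripper still holding the knob, the lever at about 0.01 rad from highest lift; the hand-in gave no verdict, and I inferred the squeeze at the blank's ends from the lever angle rather than measuring it.

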